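Comb the breadsticks into the flutes of their tray

ROBOT

A 6-joint arm with a two-finger parallel gripper is mounted at the origin on a cart in front of the work surface, level with it; the furniture and walls round the work are solid. World frame = base frame: x ahead of the robot, y to its left, z up, the work surface at z = 0. Lengths are in mm, angles in degrees, forces in N, time in s.
With the tool pointing down it reaches from about 350 to 950 mm from the base axis. Payload 17.4 kg.
Tool frame: the origin (TCP) lies midway between the tips of the shut fingers; the grasp point (between the pads) lies 19 mm behind it; z points along the fingers, y is the line along which they close (so a half turn about z gives the same grasp; the last joint's range is limited). The gripper opens to 93 mm and grips with 3 to 60 N. Pads are 15 mm wide; open, the fingers measure 128 mm over their backs; the gripper's body (75 mm by 188 mm) begins 65 mm behind the grasp point.
Start: joints at [68.766, 6.646, 82.598, -0, 90.757, -2.166], TCP at [220.524, 637.967, 218.646] pointing down, gripper open.
Joint ranges: [-162.19, 162.19], [-47.58, 125.68], [4.15, 143.07], [-65.23, 245.23], [0.69, 171.88], [-170.13, 170.13]. Speed limits (degrees/s): [108.29, 108.29, 127.2, 180, 180, 180].

INTERFACE

Orientations are given as a 3x3 rotation matrix whose columns are the frame's x, y, z axes.
In Python, from workcell import arm, grab_frame gives the robot as it stands.
- The arm moves only by the tool send_rows, never from a script. Its argument "steps" is a list that holds one entry, the list of rows, each a list of 7 numbers: the opening, from -1 (shut) to 1 (fully open), then the shift along the tool's x, y, z in m, then the turn, a rotation vector about the tool's x, y, z in rad. A call has 1 to 10 rows; each row is the pose to reach, as a shift and turn from the pose commanded when the call began, along the tool's axes at that moment; what a row does not reach only later rows make up. A row lasts 1/12 s, in which the tool goes at most 41.7 mm and 7.16 degrees, less where a joint would pass 70% of its speed; a pose out of reach is approached as far as the arm can. A call with a gripper value outside its range is refused whole. The fingers move at their own pace and stop on an object; "newtons" is the grip in N (left out, the last holds). Time passes only in rows, so rows that repeat a pose let the fingers close. It gives the time, the measured TCP pose, the force, the opening and the grip force at its end, in the units of the state.
- arm.get_state(): the state, without advancing time (a new reading comes with each control period).
- grab_frame(name): name is "scene" or "top" or "wrist"; returns a dict with "color" (384x512x3 uint8, blue, green, red), "fov_y" (degrees; the focal length in pixels is half the picture's height over the tangent of half this angle, whatever the lens; pixels are square), "cx", "cy" (the principal point, pixels), "view" (4x4, takes a point from world to camera coordinates). Camera axes: x right, y up, looking along -z (the intrinsics and any distortion apply to the point x, -y, -z); pixel columns grow to the right and rows downward; lengths in mm; the calibration is good to about 2 mm. A picture is of the moment at which its call begins. There is no depth.
- arm.finish_job(): hands the job in; it is judged then, once.
The state is a dict: "time": time; "joint_positions": joint angles; "qd": joint speeds; "tau": joint torques, N m; "tool_pos": TCP position; "ee_rot": TCP orientation; "ft_force": force on the tool from outside, world axes, zero at the start; "torque": the same for the moment, N m; "width": finger opening in mm; "gripper_force": force on a finger pad.
Only numpy, scipy, OpenCV 4.12 (cv2) and the standard library are available. Lean on these libraries where they do the work, as an engineer would, in place of code of your own. Each camera call takes 0.05 s, during which the arm holds its last target. There are 200 camera calls.

TASK

Four breadsticks lie scattered across the ridges of the fluted baking tray. Take the wooden rake from the blue bowl and gently comb the sticks to and fro, working from their middles out towards both ends, until every one lies down in a flute of its own, without putting your fingers on them or breaking them. Then lay the rake back as it was, tines down on the worktop with its handle on the rim of the bowl, and leave the bowl, the lemon and the egg timer where they stand.

Things in the scene. Friction and masses are not known exactly. Their poses are not given: they have to be found in the camera images.
- tray: grey fluted tray, 270 (x) by 243 (y), fixed to the worktop. Origin: middle of its underside. 7 flutes along its x, pitch 34, mid-lines at y = 0, +-34, +-68, +-102; floor 2 high, slopes of 40 deg. Rounded ridges between them at y = +-17, +-51, +-85, tops 13 high; end lips 13 high, side walls (y = +-119) 25 high.
- rake: beech rake, 120 g, 194 wide, tines down. Origin: level with the tine tips, midway between them; x points from handle to head, z up. 6 round tines, 6.4 thick, round-ended, at y = +-17, +-51, +-85 (the ridge pitch), 58 long below the head bar (20 by 194 by 16). Flat-sided handle 18 wide (y), 16 high, from the head back to x = -176, underside 62 and top 78 above the tips.
- rake_grip (a point): point to grip the rake: on the handle's centre line, 45 behind the head, 70 above the tine tips; fingers close along the rake's y (18 mm); axes as the rake's
- bowl: blue bowl, 140 across, 62 high, 350 g; origin: middle of its underside. The rake's handle rests on its rim, the rake's origin 155 mm from the bowl's axis.
- timer: bystander: white round egg timer, 66 across, 43 high; origin: middle of its underside
- lemon: bystander: lemon, 78 by 55 by 56; origin: middle of its underside
- stick_a: outer right (-y of the tray) breadstick, roundish, 12.5 thick, 150 long, 20 g. Origin: its middle, on its axis; x along it. Its middle is 19 high on the ridges, about 8.2 when down in a flute. A tine moving outwards over its outer half turns it along the flutes; pushed from its end inwards it swings broadside.
- stick_b: inner right (-y of the tray) breadstick, roundish, 12.5 thick, 150 long, 20 g. Origin: its middle, on its axis; x along it. Its middle is 19 high on the ridges, about 8.2 when down in a flute. Brittle: 10 N on it from the rake breaks it.
- stick_c: inner left (+y of the tray) breadstick, roundish, 12.5 thick, 150 long, 20 g. Origin: its middle, on its axis; x along it. Its middle is 19 high on the ridges, about 8.2 when down in a flute. All four start 0.3 to 0.48 rad askew (a, b one way, c, d the other), middles near mid-length, each over its own flute: there the tines can come down between them.
- stick_d: outer left (+y of the tray) breadstick, roundish, 12.5 thick, 150 long, 20 g. Origin: its middle, on its axis; x along it. Its middle is 19 high on the ridges, about 8.2 when down in a flute. Does not roll by itself.
Things that resemble listed ones, but are neither listed nor needed, are in the scene too. Leave any purple look-alike of the bowl alone.

How it is judged (in metres and radians):
On the way, in this order (a step that is already met when the one before it is completed fails the run):
1. the rake is lifted off the bowl (height (world z) of rake_grip above 0.12 m), for 0.2 s.
2. all four sticks lie in flutes (angle between the x axis of each of stick_a, stick_b, stick_c, stick_d and the x axis of tray, either way round below 0.07 rad and z of stick_a in the frame of tray between 0.005 and 0.012 m and x of stick_a in the frame of tray between -0.06 and 0.06 m and y of stick_a in the frame of tray between -0.119 and 0.119 m and z of stick_b in the frame of tray between 0.005 and 0.012 m and x of stick_b in the frame of tray between -0.06 and 0.06 m and y of stick_b in the frame of tray between -0.119 and 0.119 m and z of stick_c in the frame of tray between 0.005 and 0.012 m and x of stick_c in the frame of tray between -0.06 and 0.06 m and y of stick_c in the frame of tray between -0.119 and 0.119 m and z of stick_d in the frame of tray between 0.005 and 0.012 m and x of stick_d in the frame of tray between -0.06 and 0.06 m and y of stick_d in the frame of tray between -0.119 and 0.119 m), for 0.2 s.
At the end, for the whole second after the job is handed in: all sticks at rest down in flutes (within 0.07 rad, middle under 12 mm above the tray's underside and within 60 mm of mid-length); rake at rest, level (0.12 rad) on its tines, handle on the bowl's rim (bowl axis 100-200 mm behind the head, within 50 mm of the handle's line) (all of step 2 and linear speed of each of stick_a, stick_b, stick_c, stick_d, rake below 0.02 m/s and height (world z) of rake below 0.012 m and angle between rake's own z axis and vertical below 0.12 rad and x of bowl in the frame of rake between -0.2 and -0.1 m and y of bowl in the frame of rake between -0.05 and 0.05 m); the robot touches nothing.
It fails at once if the fingers or the arm touch a breadstick (contact force between any of the fingers, the arm and stick_a above 0.3 N or contact force between any of the fingers, the arm and stick_b above 0.3 N or contact force between any of the fingers, the arm and stick_c above 0.3 N or contact force between any of the fingers, the arm and stick_d above 0.3 N).
It fails at once if the rake presses a breadstick so hard that it breaks (over 10 N) (contact force between rake and stick_a above 10 N or contact force between rake and stick_b above 10 N or contact force between rake and stick_c above 10 N or contact force between rake and stick_d above 10 N).
It fails at once if the bowl is shoved more than 30 mm or tipped (distance of bowl from where it was at the start of the episode above 0.03 m or angle between bowl's own z axis and vertical above 0.3 rad).
It fails at once if the egg timer or the lemon is moved more than 20 mm (distance of any of timer, lemon from where it was at the start of the episode above 0.02 m).
It also fails if it takes over 64 s, if anything falls off the work surface, if the arm or the gripper's body presses on something with over 40 N, if the wrist force passes 120 N, or if a joint passes its speed limit or range.

## Working session

There is one attempt and no reset: what is moved stays moved. The work goes in short steps, Python scripts to look and compute and a tool call to move; the robot and the scene stay as the last step left them, time stands still between calls to the robot, and variables do not carry over. Pictures are saved under pics/ and viewed, at most 10 in all, crops included, and the job is handed in when it is done.

Besides the shell and the picture viewer there is one more tool, called in YAML: its name, and indented under it one key for each argument. send_rows: Moves the arm, as the interface text tells. Its arguments: {"type":"object","properties":{"steps":{"type":"array"},"newtons":{"type":"number"}},"required":["steps"]}

```bash
mkdir -p pics; ls; cat > h.py <<'E'
import numpy as np, cv2
from workcell import arm, grab_frame
def grab(name,fn=None):
    f=grab_frame(name)
    if fn: cv2.imwrite('pics/'+fn,f['color'])
    return f
def K(f):
    h=f['color'].shape[0]; return h/2/np.tan(np.radians(f['fov_y'])/2)
def ray(f,u,v):
    k=K(f); V=np.array(f['view']); R=V[:3,:3]; t=V[:3,3]
    d=np.array([(u-f['cx'])/k,-(v-f['cy'])/k,-1.]); return -R.T@t, R.T@d
def onz(f,u,v,z):
    o,d=ray(f,u,v); return o+d*(z-o[2])/d[2]
def proj(f,p):
    V=np.array(f['view']); c=V[:3,:3]@np.array(p,float)+V[:3,3]; k=K(f)
    return f['cx']+k*c[0]/-c[2], f['cy']-k*c[1]/-c[2]
E
python3 - <<'E'
from h import *
for n in('scene','top','wrist'):
    f=grab(n,n+'0.png'); print(n,{k:(np.round(v,3).tolist() if k=='view' else v) for k,v in f.items() if k!='color'})
s=arm.get_state();print(s)
a=cv2.imread('pics/scene0.png');b=cv2.imread('pics/top0.png');c=cv2.imread('pics/wrist0.png')
E
```

```text
pics
scene {'fov_y': 49.29646246500624, 'cx': 260.8148470801586, 'cy': 188.31682916886191, 'view': [[0.246, -0.969, 0.012, -60.297], [0.727, 0.193, 0.659, -460.648], [-0.641, -0.153, 0.752, -1261.267], [0.0, 0.0, 0.0, 1.0]]}
top {'fov_y': 50.49972740969778, 'cx': 263.8988757215861, 'cy': 190.53474604242075, 'view': [[-0.397, -0.918, -0.001, 286.556], [0.846, -0.367, 0.388, -458.643], [-0.356, 0.153, 0.922, -1380.117], [0.0, 0.0, 0.0, 1.0]]}
wrist {'fov_y': 68.59852952271352, 'cx': 254.57898523150126, 'cy': 194.25739984239897, 'view': [[0.328, 0.945, -0.001, -674.831], [-0.907, 0.315, -0.279, 33.169], [-0.263, 0.093, 0.96, -391.905], [0.0, 0.0, 0.0, 1.0]]}
{'time': 0.15, 'joint_positions': array([ 6.87667068e+01,  6.67024538e+00,  8.26267455e+01,  5.37598432e-04,
        9.07564297e+01, -2.16445889e+00]), 'qd': array([ 0.00078251, -0.04581612, -0.18459373,  0.04211979, -0.07051235,
       -0.00971053]), 'tau': array([ 1.73093493e-03, -7.21768570e+01, -6.22946835e+01,  7.80710229e-02,
        2.24440475e-02, -9.94404286e-05]), 'tool_pos': array([220.46127996, 637.82246005, 218.04837783]), 'ee_rot': array([[-9.45126792e-01,  3.26703577e-01, -3.46416239e-04],
       [ 3.26703758e-01,  9.45126397e-01, -8.65672060e-04],
       [ 4.45889731e-05, -9.31345343e-04, -9.99999565e-01]]), 'ft_force': array([ 0.31607115, -0.2790783 , -0.5268063 ]), 'torque': array([ 0.01506529,  0.01112026, -0.0065566 ]), 'gripper_force': 0.0, 'width': 93.08226805473387}
```

View pics/top0.png

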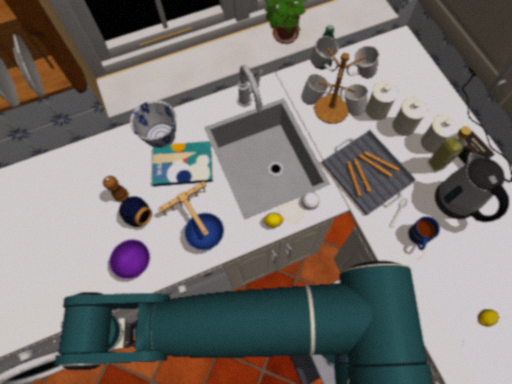

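View pics/scene0.png

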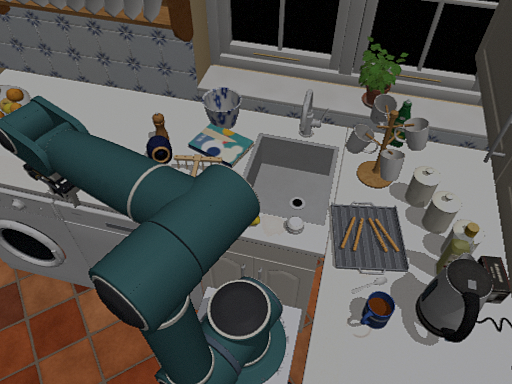

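The top view shows the rake head at about (183,197), its handle running to the blue bowl at (205,232), the tray centred at about (367,172), and the lemon at (273,220) with the timer at (311,200). In the scene view the tray is at (368,237), with the sticks between (348,232) and (384,235).

```bash
cat > q.py <<'E'
from h import *
f=grab('top'); g=grab('scene')
for n,u,v,z in [('head',183,197,66),('bowl',205,232,40),('handleend',207,234,70),('lemon',273,220,28),('timer',311,200,25),('tray',367,172,13),('sinkcorners',206,133,0),('sc2',325,182,0),('purple',130,258,40)]:
    print(n,onz(f,u,v,z).round())
print('tray scene',onz(g,368,237,13).round())
# two-view blobs: sticks (orange) in both
for nm,im in(('top',f),('scene',g)):
    hsv=cv2.cvtColor(im['color'],cv2.COLOR_BGR2HSV)
    m=cv2.inRange(hsv,(5,90,90),(25,255,255))
    n,l,st,c=cv2.connectedComponentsWithStats(m)
    for i in range(1,n):
        if st[i][4]>25:
            ys,xs=np.nonzero(l==i); p=np.c_[xs,ys].astype(float); mu=p.mean(0); w,V=np.linalg.eigh(np.cov((p-mu).T)); d=V[:,1]
            t=(p-mu)@d; a=onz(im,*(mu+d*t.min()),19); b=onz(im,*(mu+d*t.max()),19); 
            if a[1]<150: print(nm,st[i],((a+b)/2).round(1),np.linalg.norm(a-b).round(),np.degrees(np.arctan2(*(b-a)[1::-1])).round(1))
E
python3 q.py
```

```text
head [639. 358.  66.]
bowl [491. 331.  40.]
handleend [471. 327.  70.]
lemon [439.  86.  28.]
timer [455. -78.  25.]
tray [ 477. -333.   13.]
sinkcorners [901. 182.   0.]
sc2 [ 509. -168.    0.]
purple [506. 606.  40.]
tray scene [ 472. -339.   13.]
top [220  25  39  13  44] [1334.1 -142.2   19. ] 186.0 89.8
top [140  27  53  19 149] [1438.4  172.4   19. ] 249.0 90.2
top [273  28   9  14  43] [1244.7 -286.    19. ] 84.0 -179.3
top [327  48   7   8  28] [1061.2 -469.    19. ] 44.0 -176.7
top [342  53   7   7  34] [1013.9 -518.4   19. ] 28.0 45.6
top [345  56  20  12  43] [ 970.  -542.4   19. ] 106.0 98.5
top [338  69   5   9  29] [ 939.1 -455.4   19. ] 47.0 139.7
top [314  94  35  29 696] [ 789.8 -334.2   19. ] 142.0 51.9
top [460 127  12   8  68] [ 479.3 -788.3   19. ] 43.0 46.9
top [359 151  41  26 315] [ 493.6 -390.2   19. ] 163.0 35.1
top [353 158  18  34 150] [ 475.1 -306.9   19. ] 150.0 174.3
top [347 161  14  36 150] [ 473.1 -270.6   19. ] 151.0 168.9
top [263 213  21  15 170] [440.6  84.4  19. ] 75.0 72.9
top [ 234  212  122   79 2923] [241.3  49.9  19. ] 502.0 100.5
top [418 
[... 219 characters left out ...]
9. ] 205.0 89.9
scene [391 110   7   5  30] [1214.5 -398.8   19. ] 30.0 83.0
scene [357 161  35  26 492] [ 771.5 -330.4   19. ] 147.0 49.7
scene [253 216   7   8  27] [439.2  65.7  19. ] 33.0 160.4
scene [341 217  15  31 103] [ 472.9 -266.4   19. ] 146.0 169.2
scene [353 218  11  33 107] [ 473.3 -302.6   19. ] 149.0 174.3
scene [369 218  19  34 112] [ 489.6 -370.2   19. ] 148.0 -152.1
scene [375 219  25  33 115] [ 496.2 -401.3   19. ] 149.0 -144.5
scene [467 223  12   9  79] [ 610.7 -706.8   19. ] 40.0 63.0
scene [306 265  17  55 363] [ 212.4 -186.3   19. ] 198.0 179.8
scene [304 315   6  10  34] [ 107.2 -178.4   19. ] 30.0 176.2
scene [290 324  22  60 698] [   7.4 -180.1   19. ] 179.0 179.4
```

View pics/wrist0.png

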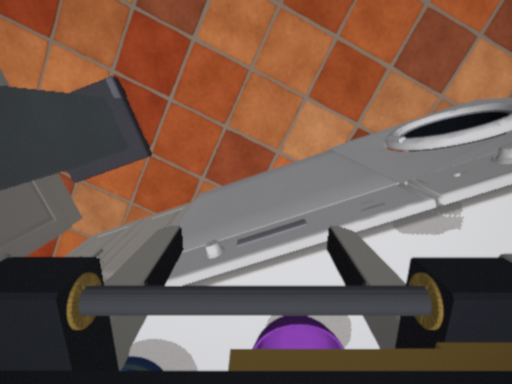

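The wrist view sits on the tool's +x side. It shows the purple bowl at (297,335), the rim of the blue bowl at (145,365), and the fingers at the bottom.

```bash
cat >> h.py <<'E'
def tool(): 
    s=arm.get_state(); return np.array(s['ee_rot']),np.array(s['tool_pos'])
def goto(R,p):  # row numbers (m, rad) for a target
    from scipy.spatial.transform import Rotation as Q
    R0,p0=tool(); print('shift',(R0.T@(np.array(p)-p0)/1000).round(4).tolist(),'rot',Q.from_matrix(R0.T@R).as_rotvec().round(4).tolist())
def Rdown(t): # tool y at yaw t deg
    t=np.radians(t); y=np.array([np.cos(t),np.sin(t),0]); z=np.array([0,0,-1.]); return np.c_[np.cross(y,z),y,z]
E
python3 - <<'E'
from h import *
f=grab('wrist'); V=np.array(f['view']); R,p=tool()
print('cam in tool',R.T@(-V[:3,:3].T@V[:3,3]-p),'look',R.T@-V[2,:3])
goto(Rdown(-78.5),[400,-360,330]); goto(Rdown(-78.5),[400,0,330])
E
```

```text
cam in tool [  76.71369322    0.36329494 -166.74230822] look [-2.79288046e-01 -5.92828701e-04  9.60207184e-01]
shift [-0.4957, -0.8846, -0.1113] rot [-0.0001, 0.0005, 2.6081]
shift [-0.378, -0.5443, -0.1114] rot [-0.0001, 0.0005, 2.6081]
```

send_rows:
  steps:
    - [[1,-0.43,-0.53,-0.03,0,0,2.608],[1,-0.43,-0.53,-0.03,0,0,2.608],[1,-0.43,-0.53,-0.03,0,0,2.608],[1,-0.43,-0.53,-0.03,0,0,2.608],[1,-0.43,-0.53,-0.03,0,0,2.608],[1,-0.43,-0.53,-0.03,0,0,2.608],[1,-0.43,-0.53,-0.03,0,0,2.608],[1,-0.43,-0.53,-0.03,0,0,2.608],[1,-0.43,-0.53,-0.03,0,0,2.608],[1,-0.43,-0.53,-0.03,0,0,2.608]]

```text
time: 1.13
tool_pos: [362.8, 244.9, 237.2]
ee_rot: [[0.018, 1.0, 0.001], [1.0, -0.018, 0.0], [0.0, 0.001, -1.0]]
ft_force: [0.5, 1.1, 0.2]
width: 93.1
gripper_force: 0.0
```

```bash
python3 - <<'E'
from h import *
R,p=tool();print(p,R.round(3).tolist(),arm.get_state()['joint_positions'].round(1))
goto(Rdown(-78.5),[402,-350,250])
E
```

```text
[362.77833816 244.94380298 237.19296014] [[0.018, 1.0, 0.001], [1.0, -0.018, 0.0], [0.0, 0.001, -1.0]] [ 30.7 -24.2 108.3  -0.   95.9  31.7]
shift [-0.5942, 0.0497, -0.013] rot [0.0003, -0.0008, 1.3525]
```

send_rows:
  steps:
    - [[1,-0.3,0.07,-0.013,0,0,1.352],[1,-0.3,0.07,-0.013,0,0,1.352],[1,-0.3,0.07,-0.013,0,0,1.352],[1,-0.3,0.07,-0.013,0,0,1.352],[1,-0.3,0.07,-0.013,0,0,1.352],[1,-0.3,0.07,-0.013,0,0,1.352],[1,-0.594,0.05,-0.013,0,0,1.352],[1,-0.594,0.05,-0.013,0,0,1.352],[1,-0.594,0.05,-0.013,0,0,1.352],[1,-0.594,0.05,-0.013,0,0,1.352]]

```text
time: 1.97
tool_pos: [410.7, -165.8, 248.9]
ee_rot: [[0.955, 0.298, 0.001], [0.298, -0.955, -0.0], [0.001, 0.001, -1.0]]
ft_force: [1.8, 0.1, -0.2]
width: 93.4
gripper_force: 0.0
```

```bash
python3 - <<'E'
from h import *
goto(Rdown(-78.5),[402,-350,250])
E
```

```text
shift [-0.0631, 0.1732, -0.001] rot [0.0005, -0.0007, 0.1016]
```

send_rows:
  steps:
    - [[1,-0.063,0.173,0,0,0,0.1],[1,-0.063,0.173,0,0,0,0.1],[1,-0.063,0.173,0,0,0,0.1],[1,-0.063,0.173,0,0,0,0.1],[1,-0.063,0.173,0,0,0,0.1],[1,-0.063,0.173,0,0,0,0.1],[1,-0.063,0.173,0,0,0,0.1]]

```text
time: 2.55
tool_pos: [403.6, -348.3, 248.2]
ee_rot: [[0.979, 0.206, -0.001], [0.206, -0.979, 0.001], [-0.0, -0.001, -1.0]]
ft_force: [0.9, 0.7, 0.4]
width: 92.6
gripper_force: 0.0
```

```bash
cat > sticks.py <<'E'
from h import *
import sys
def sticks(im,z=19,area=60,verbose=1,box=None):
    hsv=cv2.cvtColor(im['color'],cv2.COLOR_BGR2HSV)
    m=cv2.inRange(hsv,(5,90,90),(25,255,255)); out=[]
    n,l,st,c=cv2.connectedComponentsWithStats(m)
    for i in range(1,n):
        if st[i][4]<area: continue
        ys,xs=np.nonzero(l==i); P=np.array([onz(im,x,y,z)[:2] for x,y in zip(xs,ys)]); 
        mu=P.mean(0)
        if np.hypot(*(mu-[477,-335]))>170: continue
        w,V=np.linalg.eigh(np.cov((P-mu).T)); d=V[:,1]*np.sign(V[0,1]); t=(P-mu)@d; s=(P-mu)@V[:,0]
        out.append((mu+d*(t.min()+t.max())/2,np.degrees(np.arctan2(d[1],d[0])),np.ptp(t),np.ptp(s)))
    return out
E
python3 - <<'E'
from sticks import *
f=grab('wrist','wrist1.png')
np.savez('w1.npz',**f)
for o in sticks(f): print([np.round(x,1) for x in o])
E
```

```text
[array([ 472.5, -265.8]), np.float64(-10.7), np.float64(149.6), np.float64(12.5)]
[array([ 488.8, -369.6]), np.float64(28.4), np.float64(150.3), np.float64(12.8)]
[array([ 472.7, -302.1]), np.float64(-5.8), np.float64(150.4), np.float64(12.9)]
[array([ 495.8, -401. ]), np.float64(35.1), np.float64(150.0), np.float64(12.9)]
```

View pics/wrist1.png

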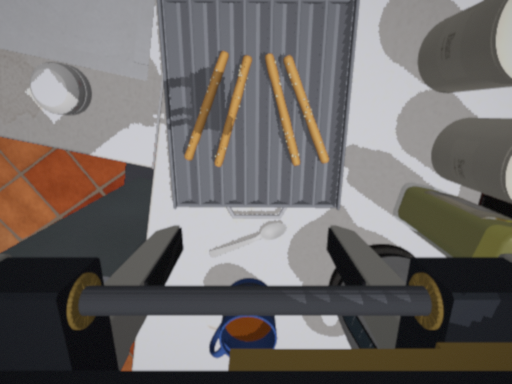

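The wrist picture shows the tray, with its near end at v≈207 from (172,207) to (341,207). The four sticks are centred at (207,105), (233,110), (282,108) and (306,108). A spoon lies at (250,238) just outside the tray, along with a blue mug at (245,320).

```bash
python3 - <<'E'
from h import *
f=dict(np.load('w1.npz')); g=cv2.cvtColor(f['color'],cv2.COLOR_BGR2GRAY)
g2=cv2.resize(g,None,fx=2,fy=2,interpolation=cv2.INTER_CUBIC)
L=cv2.createLineSegmentDetector(0).detect(g2)[0][:,0]/2-0.25
A=[]
for x1,y1,x2,y2 in L:
    if np.hypot(x2-x1,y2-y1)<35 or max(y1,y2)>225 or min(x1,x2)<150 or max(x1,x2)>365: continue
    a=onz(f,x1,y1,13)[:2];b=onz(f,x2,y2,13)[:2];d=b-a
    if d[0]<0:d=-d
    A.append((np.degrees(np.arctan2(d[1],d[0])),a,b,np.linalg.norm(d)))
lon=[l for l in A if abs(l[0]-11)<6]; lat=[l for l in A if abs(abs(l[0]-11)-90)<8]
w=np.array([l[3] for l in lon]); y=np.average([l[0] for l in lon],weights=w); print('yaw',y,np.median([l[0] for l in lon]))
c,s=np.cos(np.radians(y)),np.sin(np.radians(y)); 
for l in sorted(lon,key=lambda l:-s*(l[1][0]-480)+c*(l[1][1]+335)):
    q=[( (c*(p[0]-480)+s*(p[1]+335)).round(), (-s*(p[0]-480)+c*(p[1]+335)).round(1)) for p in l[1:3]]; print(round(l[0],1),q,l[3].round())
print('lat')
for l in lat:
    q=[( (c*(p[0]-480)+s*(p[1]+335)).round(1), (-s*(p[0]-480)+c*(p[1]+335)).round(1)) for p in l[1:3]]; print(round(l[0],1),q,l[3].round())
E
```

```text
yaw 11.467579608024447 11.45425549589646
11.4 [(np.float64(136.0), np.float64(-124.7)), (np.float64(-138.0), np.float64(-124.4))] 273.0
11.3 [(np.float64(-122.0), np.float64(-102.3)), (np.float64(-63.0), np.float64(-102.5))] 59.0
11.5 [(np.float64(-53.0), np.float64(-102.3)), (np.float64(130.0), np.float64(-102.3))] 183.0
11.5 [(np.float64(134.0), np.float64(-83.8)), (np.float64(-13.0), np.float64(-83.8))] 147.0
11.5 [(np.float64(-60.0), np.float64(-83.7)), (np.float64(-130.0), np.float64(-83.7))] 71.0
11.7 [(np.float64(-122.0), np.float64(-69.3)), (np.float64(-22.0), np.float64(-68.8))] 99.0
11.5 [(np.float64(24.0), np.float64(-69.2)), (np.float64(130.0), np.float64(-69.1))] 106.0
11.2 [(np.float64(-71.0), np.float64(-49.9)), (np.float64(-130.0), np.float64(-49.7))] 59.0
11.5 [(np.float64(135.0), np.float64(-49.8)), (np.float64(65.0), np.float64(-49.9))] 70.0
11.8 [(np.float64(-123.0), np.float64(-36.2)), (np.float64(-33.0), np.float64(-35.7))] 90.0
11.6 [(np.float64(76.0), np.float64(-36.0)), (np.float64(130.0), np.float64(-35.9))] 54.0
11.5 [(np.float64(135.0), np.float64(-15.9)),
[... 1240 characters left out ...]
96.7)), (np.float64(129.0), np.float64(96.8))] 81.0
11.2 [(np.float64(-122.0), np.float64(96.9)), (np.float64(-67.0), np.float64(96.7))] 55.0
11.4 [(np.float64(-30.0), np.float64(118.6)), (np.float64(-132.0), np.float64(118.7))] 101.0
11.5 [(np.float64(134.0), np.float64(118.7)), (np.float64(46.0), np.float64(118.6))] 88.0
11.4 [(np.float64(45.0), np.float64(121.4)), (np.float64(134.0), np.float64(121.3))] 89.0
11.8 [(np.float64(-138.0), np.float64(124.6)), (np.float64(134.0), np.float64(126.3))] 272.0
lat
-78.4 [(np.float64(-133.7), np.float64(-113.6)), (np.float64(-134.3), np.float64(116.1))] 230.0
-77.4 [(np.float64(-150.5), np.float64(-34.1)), (np.float64(-151.9), np.float64(35.4))] 70.0
```

send_rows:
  steps:
    - [[1,0.25,-0.648,0,0,0,0],[1,0.25,-0.648,0,0,0,0],[1,0.25,-0.648,0,0,0,0],[1,0.25,-0.648,0,0,0,0],[1,0.25,-0.648,0,0,0,0],[1,0.25,-0.648,0,0,0,0],[1,0.25,-0.648,0,0,0,0],[1,0.25,-0.648,0,0,0,0],[1,0.25,-0.648,0,0,0,0],[1,0.25,-0.648,0,0,0,0]]

```text
time: 3.43
tool_pos: [469.1, 66.9, 249.3]
ee_rot: [[0.978, 0.209, 0.002], [0.209, -0.978, 0.0], [0.002, 0.0, -1.0]]
ft_force: [1.0, -0.1, 0.5]
width: 93.4
gripper_force: 0.0
```

```bash
python3 - <<'E'
from h import *
goto(Rdown(-78.5),[514,337,250])
E
```

```text
shift [0.1004, -0.2547, -0.0005] rot [0.0001, -0.0017, 0.0098]
```

send_rows:
  steps:
    - [[1,0.1,-0.255,0,0,0,0],[1,0.1,-0.255,0,0,0,0],[1,0.1,-0.255,0,0,0,0],[1,0.1,-0.255,0,0,0,0],[1,0.1,-0.255,0,0,0,0],[1,0.1,-0.255,0,0,0,0],[1,0.1,-0.255,0,0,0,0],[1,0.1,-0.255,0,0,0,0],[1,0.1,-0.255,0,0,0,0]]

```text
time: 4.18
tool_pos: [513.8, 335.6, 248.5]
ee_rot: [[0.978, 0.211, -0.0], [0.211, -0.978, -0.0], [-0.0, 0.0, -1.0]]
ft_force: [0.3, -0.8, -0.5]
width: 92.9
gripper_force: 0.0
```

```bash
python3 - <<'E'
from h import *
f=grab('wrist','wrist2.png')
np.savez('w2.npz',**f); print(tool()[1], arm.get_state()['joint_positions'].round(1))
hsv=cv2.cvtColor(f['color'],cv2.COLOR_BGR2HSV); print(hsv[100:240:20,100:420:40].reshape(-1,3).tolist()[:8])
E
```

```text
[514.01162714 334.47938475 248.80498655] [ 30.7  -1.4  88.1  -0.   93.3 108.6]
[[15, 7, 144], [12, 9, 145], [120, 8, 198], [10, 5, 145], [17, 72, 170], [115, 8, 198], [120, 8, 198], [120, 7, 179]]
```

View pics/wrist2.png

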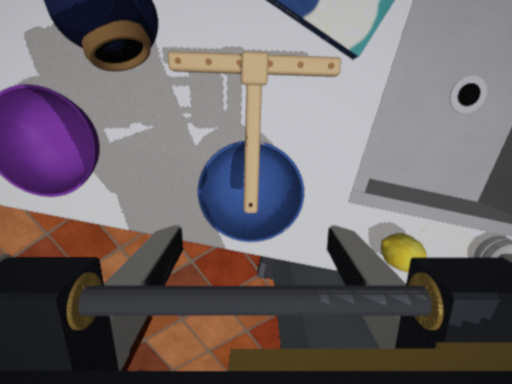

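The picture shows the rake's head bar from (170,62) to (340,66) and its handle running down from (255,65) to (251,212) on the blue bowl at (251,190). The lemon is at (404,252).

```bash
cat > rk.py <<'E'
from h import *
def rake(f,z=78):
    hsv=cv2.cvtColor(f['color'],cv2.COLOR_BGR2HSV)
    m=cv2.inRange(hsv,(10,50,120),(28,200,255)); n,l,st,c=cv2.connectedComponentsWithStats(m[:225])
    box=[i for i in range(1,n) if st[i][4]>1500]
    return [(i,st[i].tolist()) for i in box],l
if __name__=='__main__':
    f=dict(np.load('w2.npz')); b,l=rake(f); print(b)
    i=max(b,key=lambda t:t[1][4])[0]; m=l==i
    rows=[(y,np.nonzero(m[y])[0]) for y in range(95,200)]
    rows=[(y,r.min(),r.max()) for y,r in rows if len(r) and np.ptp(r)<24]
    P=np.array([onz(f,(a+b)/2,y,78)[:2] for y,a,b in rows]); W=np.median([np.linalg.norm(onz(f,a-.5,y,78)-onz(f,b+.5,y,78)) for y,a,b in rows])
    vx,vy,x0,y0=cv2.fitLine(P.astype(np.float32),cv2.DIST_HUBER,0,.01,.01).ravel(); 
    if vx<0: vx,vy=-vx,-vy
    print('handle yaw',np.degrees(np.arctan2(vy,vx)),'through',x0,y0,'width',W,rows[0],rows[-1])
    ys=np.nonzero(m[:,int(np.mean(rows[-1][1:]))])[0]; print('handle end',ys.max(),onz(f,np.mean(rows[-1][1:]),ys.max()+.5,78).round(1))
    bar=np.array([(x,*np.nonzero(m[:90,x])[0][[0,-1]]) for x in list(range(175,238))+list(range(275,335))])
    Q=np.array([onz(f,x,(a+b)/2,74)[:2] for x,a,b in bar]); cen=Q.mean(0)
    wx,wy,_,_=cv2.fitLine(Q.astype(np.float32),cv2.DIST_HUBER,0,.01,.01).ravel(); print('bar yaw-90',np.degrees(np.arctan(wy/wx)))
    xs=np.nonzero(m[:90].any(0))[0]; e=[onz(f,x,bar[k,1:].mean(),74)[:2] for x,k in((xs.min()-.5,0),(xs.max()+.5,-1))]; print('bar ends',e,np.linalg.norm(e[0]-e[1]),'mid',np.mean(e,0), 'barwidth',np.median(bar[:,2]-bar[:,1]+1))
    hs=hsv=cv2.cvtColor(f['color'],cv2.COLOR_BGR2HSV); bm=cv2.inRange(hs,(100,120,40),(122,255,255)); bm[:135]=0; bm[245:]=0; bm[:,:190]=0; bm[:,315:]=0
    p=np.argwhere(bm)[:,::-1]; h=cv2.convexHull(p.astype(np.float32)); 
    H=np.array([onz(f,*q[0],62)[:2] for q in h],np.float32); print('bowl',cv2.minEnclosingCircle(H), cv2.fitEllipse(H))
E
python3 rk.py
```

```text
[(1, [168, 51, 173, 162, 5382])]
handle yaw 10.266185 through 539.1939 344.44556 width 16.385314993953116 (95, np.int64(247), np.int64(260)) (199, np.int64(244), np.int64(257))
handle end 211 [471.3 331.7  78. ]
bar yaw-90 -79.72918
bar ends [array([624.04837219, 457.84820855]), array([659.31834124, 268.62538943])] 192.48180691566358 mid [641.68335671 363.23679899] barwidth 19.0
bowl ((489.7532653808594, 335.755859375), 68.5184326171875) ((490.0708923339844, 335.95074462890625), (134.8254852294922, 136.78707885742188), 177.75494384765625)
```

```bash
python3 - <<'E'
from h import *
goto(Rdown(-79.73),[598.5,355.2,150])
E
```

```text
shift [0.087, -0.0026, 0.0988] rot [0.0002, 0.0001, 0.0315]
```

send_rows:
  steps:
    - [[1,0.087,-0.0026,0.099,0,0,0.0315],[1,0.087,-0.0026,0.099,0,0,0.0315],[1,0.087,-0.0026,0.099,0,0,0.0315],[1,0.087,-0.0026,0.099,0,0,0.0315],[1,0.087,-0.0026,0.099,0,0,0.0315],[1,0.087,-0.0026,0.099,0,0,0.0315],[1,0.087,-0.0026,0.099,0,0,0.0315]]

```text
time: 4.82
tool_pos: [599.5, 354.3, 152.5]
ee_rot: [[0.984, 0.176, 0.003], [0.176, -0.984, 0.001], [0.003, -0.001, -1.0]]
ft_force: [0.0, -0.9, 0.5]
width: 92.8
gripper_force: 0.0
```

```bash
python3 - <<'E'
from h import *
f=grab('wrist'); np.savez('w3.npz',**f); f0=dict(np.load('w2.npz'))
hsv=cv2.cvtColor(f['color'],cv2.COLOR_BGR2HSV); m=cv2.inRange(hsv,(10,50,120),(28,200,255))
m[250:]=0; n,l,st,c=cv2.connectedComponentsWithStats(m); print(st[1:][st[1:,4]>300].tolist())
i=1+np.argmax(st[1:,4]); m=l==i
xs=np.nonzero(m.any(0))[0]; a,b=xs.min(),xs.max()
va=np.nonzero(m[:,a+3])[0].mean(); vb=np.nonzero(m[:,b-3])[0].mean(); print(a,va,b,vb)
def tri(g1,p1,g2,p2):
    o1,d1=ray(g1,*p1);o2,d2=ray(g2,*p2); d1/=np.linalg.norm(d1);d2/=np.linalg.norm(d2)
    s=np.linalg.lstsq(np.c_[d1,-d2],o2-o1,rcond=None)[0]; A=o1+s[0]*d1;B=o2+s[1]*d2; return ((A+B)/2).round(1),np.linalg.norm(A-B).round(1)
print(tri(f0,(167.5,62),f,(a-.5,va)),tri(f0,(340.5,66),f,(b+.5,vb)))
for y in (200,215,230):
    r=np.nonzero(m[y])[0]
    if len(r): print(y,r.min(),r.max(),onz(f,(r.min()+r.max())/2,y,78).round(1))
for z in (70,74,78): 
    p,q=onz(f,a-.5,va,z),onz(f,b+.5,vb,z); print(z,p.round(1),q.round(1),np.linalg.norm(p-q))
R,p=tool(); print(p); goto(Rdown(-79.73),[598.5,355.2,51])
E
```

```text
[[271, 143, 92, 22, 1918], [143, 144, 93, 20, 1498], [238, 145, 30, 36, 1041], [244, 182, 19, 68, 1222]]
271 152.7 362 153.0
(array([637.3, 380.9, 261.5]), np.float64(73.6)) (array([660.1, 267.7,  69.7]), np.float64(0.4))
70 [646.  348.2  70. ] [660. 268.  70.] 81.40983932780465
74 [646.5 348.6  74. ] [660.3 269.6  74. ] 80.10483904184107
78 [647.  348.9  78. ] [660.6 271.2  78. ] 78.79983875587742
[599.4439247  354.47879728 152.60514184]
shift [-0.0011, -0.0008, 0.1016] rot [-0.0011, -0.0032, -0.0019]
```

send_rows:
  steps:
    - [[1,-0.001,-0.001,0.04,0,0,0],[1,-0.001,-0.001,0.07,0,0,0],[1,-0.001,-0.001,0.09,0,0,0],[1,-0.001,-0.001,0.1,0,0,0],[1,-0.001,-0.001,0.101,0,0,0],[1,-0.001,-0.001,0.101,0,0,0],[1,-0.001,-0.001,0.101,0,0,0]]

```text
time: 5.45
tool_pos: [599.2, 355.7, 51.2]
ee_rot: [[0.984, 0.176, 0.003], [0.176, -0.984, 0.001], [0.003, -0.001, -1.0]]
ft_force: [0.3, -0.4, 0.0]
width: 92.9
gripper_force: 0.0
```

send_rows:
  steps:
    - [[-1,0,0,0,0,0,0],[-1,0,0,0,0,0,0],[-1,0,0,0,0,0,0],[-1,0,0,0,0,0,0],[-1,0,0,0,0,0,0],[-1,0,0,0,0,0,0],[-1,0,0,0,0,0,0],[-1,0,0,0,0,0,0],[-1,0,0,0,0,0,0],[-1,0,0,0,0,0,0]]
  newtons: 50

```text
time: 6.28
tool_pos: [598.5, 355.3, 48.7]
ee_rot: [[0.984, 0.176, -0.0], [0.176, -0.984, -0.0], [-0.0, 0.0, -1.0]]
ft_force: [-0.2, 0.1, -0.3]
width: 30.9
gripper_force: 0.0
```

send_rows:
  steps:
    - [[-1,0,0,0,0,0,0],[-1,0,0,0,0,0,0],[-1,0,0,0,0,0,0],[-1,0,0,0,0,0,0],[-1,0,0,0,0,0,0]]

```text
time: 6.7
tool_pos: [598.5, 355.3, 48.6]
ee_rot: [[0.984, 0.176, -0.0], [0.176, -0.984, -0.0], [-0.0, -0.0, -1.0]]
ft_force: [-0.5, 0.5, 0.4]
width: 17.5
gripper_force: 50.0
```

```bash
python3 - <<'E'
from h import *
z=[]
for _ in range(3):
    s=arm.get_state(); print(s['time'],s['tool_pos'].round(2),s['joint_positions'].round(2).tolist(),s['width'],s['gripper_force'],s['ft_force'].round(1))
E
```

```text
6.7 [598.47 355.29  48.62] [28.6, 14.42, 89.86, 0.0, 75.73, 108.44] 17.505780130504576 49.99578416347504 [-0.5  0.5  0.4]
6.7 [598.47 355.29  48.62] [28.6, 14.42, 89.86, 0.0, 75.73, 108.44] 17.505780130504576 49.99578416347504 [-0.5  0.5  0.4]
6.7 [598.47 355.29  48.62] [28.6, 14.42, 89.86, 0.0, 75.73, 108.44] 17.505780130504576 49.99578416347504 [-0.5  0.5  0.4]
```

send_rows:
  steps:
    - [[-1,0,0,-0.02,0,0,0],[-1,0,0,-0.05,0,0,0],[-1,0,0,-0.085,0,0,0],[-1,0,0,-0.12,0,0,0],[-1,0,0,-0.15,0,0,0],[-1,0,0,-0.15,0,0,0],[-1,0,0,-0.15,0,0,0],[-1,0,0,-0.15,0,0,0]]

```text
time: 7.37
tool_pos: [598.2, 355.1, 197.4]
ee_rot: [[0.984, 0.176, -0.001], [0.176, -0.984, -0.001], [-0.001, 0.0, -1.0]]
ft_force: [1.2, 0.1, -0.7]
width: 17.5
gripper_force: 50.0
```

```bash
python3 - <<'E'
from h import *
f=dict(np.load('w1.npz')); g=grab('top')
t=cv2.imread('pics/top0.png'); 
def mugmask(c,box):
    h=cv2.cvtColor(c,cv2.COLOR_BGR2HSV); m=cv2.inRange(h,(100,120,30),(125,255,255)); x0,y0,x1,y1=box; k=np.zeros_like(m);k[y0:y1,x0:x1]=m[y0:y1,x0:x1]; p=np.argwhere(k)[:,::-1]; return p.min(0),p.max(0)
print(mugmask(f['color'],(200,270,290,384)),mugmask(t,(405,205,445,255)))
for z in (0,50,90): print(z,[onz(f,u,v,z)[:2].round().tolist() for u,v in((222,283),(275,283),(245,283),(245,325))], [onz(g,u,v,z)[:2].round().tolist() for u,v in((424,220),(438,232),(424,228))])
goto(Rdown(-78.54),[436.5,-343.2,190])
E
```

```text
(array([211, 279]), array([275, 356])) (array([410, 218]), array([437, 245]))
0 [[198.0, -335.0], [216.0, -423.0], [206.0, -373.0], [122.0, -390.0]] [[222.0, -438.0], [161.0, -460.0], [195.0, -421.0]]
50 [[232.0, -335.0], [248.0, -412.0], [239.0, -368.0], [165.0, -383.0]] [[215.0, -412.0], [156.0, -434.0], [189.0, -396.0]]
90 [[259.0, -334.0], [274.0, -403.0], [266.0, -364.0], [200.0, -377.0]] [[209.0, -392.0], [152.0, -413.0], [184.0, -376.0]]
shift [-0.2821, 0.6588, 0.0078] rot [0.0007, 0.0022, -0.0227]
```

send_rows:
  steps:
    - [[-1,-0.282,0.659,0.008,0,0,-0.023],[-1,-0.282,0.659,0.008,0,0,-0.023],[-1,-0.282,0.659,0.008,0,0,-0.023],[-1,-0.282,0.659,0.008,0,0,-0.023],[-1,-0.282,0.659,0.008,0,0,-0.023],[-1,-0.282,0.659,0.008,0,0,-0.023],[-1,-0.282,0.659,0.008,0,0,-0.023],[-1,-0.282,0.659,0.008,0,0,-0.023],[-1,-0.282,0.659,0.008,0,0,-0.023],[-1,-0.282,0.659,0.008,0,0,-0.023]]

```text
time: 8.25
tool_pos: [503.3, -52.3, 192.4]
ee_rot: [[0.98, 0.199, -0.002], [0.199, -0.98, 0.0], [-0.002, -0.001, -1.0]]
ft_force: [1.0, 0.4, -0.8]
width: 17.7
gripper_force: 50.0
```

```bash
python3 - <<'E'
from h import *
goto(Rdown(-78.54),[436.5,-343.2,120])
E
```

```text
shift [-0.1233, 0.2718, 0.0724] rot [-0.0007, 0.0019, 0.0006]
```

send_rows:
  steps:
    - [[-1,-0.123,0.272,0.002,0,0,0],[-1,-0.123,0.272,0.002,0,0,0],[-1,-0.123,0.272,0.002,0,0,0],[-1,-0.123,0.272,0.002,0,0,0],[-1,-0.123,0.272,0.002,0,0,0],[-1,-0.123,0.272,0.002,0,0,0],[-1,-0.123,0.272,0.002,0,0,0],[-1,-0.123,0.272,0.04,0,0,0],[-1,-0.123,0.272,0.07,0,0,0],[-1,-0.123,0.272,0.07,0,0,0]]

```text
time: 9.08
tool_pos: [435.4, -340.5, 116.3]
ee_rot: [[0.98, 0.197, -0.008], [0.197, -0.98, 0.007], [-0.006, -0.008, -1.0]]
ft_force: [0.3, 0.7, -3.0]
width: 17.7
gripper_force: 50.0
```

send_rows:
  steps:
    - [[-1,0,0,0,0,0,0],[-1,0,0,0,0,0,0],[-1,0,0,0,0,0,0]]

```text
time: 9.33
tool_pos: [439.1, -341.7, 126.1]
ee_rot: [[0.98, 0.2, 0.002], [0.2, -0.98, -0.002], [0.001, 0.002, -1.0]]
ft_force: [-0.4, -0.1, -1.7]
width: 17.4
gripper_force: 50.0
```

```bash
python3 - <<'E'
from h import *
f=grab('wrist','wrist4.png'); np.savez('w4.npz',**f)
s=arm.get_state(); print(s['tool_pos'],s['ee_rot'].round(4).tolist())
goto(Rdown(-78.54),[436.5,-343.2,85])
# tine tips expected
c=np.radians(11.46); X=np.array([np.cos(c),np.sin(c)]);Y=np.array([-X[1],X[0]])
o=s['tool_pos'][:2]+45*X; tz=s['tool_pos'][2]-48.6
print(o,tz)
for y in(-85,-51,-17,17,51,85): print(y,np.round(proj(f,[*(o+y*Y),tz]),1),np.round(proj(f,[*(o+y*Y),tz+74]),1))
E
```

```text
[ 439.10165041 -341.71644808  126.02387508] [[0.9798, 0.1998, 0.0019], [0.1998, -0.9798, -0.0017], [0.0016, 0.002, -1.0]]
shift [-0.0029, 0.0009, 0.041] rot [0.002, -0.0016, 0.0011]
[ 483.2045147  -332.77567846] 77.42387508210138
-85 [364.7 158.3] [418.7 180.6]
-51 [320.6 158.3] [353.  180.7]
-17 [276.4 158.4] [287.3 180.7]
17 [232.2 158.4] [221.5 180.8]
51 [187.9 158.4] [155.6 180.8]
85 [143.7 158.4] [ 89.7 180.8]
```

View pics/wrist4.png

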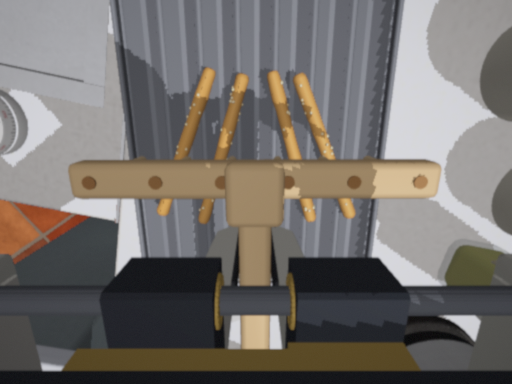

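The rake is held straight: its tine plugs are at v=182, u=90 to 420, within a pixel of where they should be. The sticks lie beneath as before.

send_rows:
  steps:
    - [[-1,-0.001,0.001,0.005,0,0,0],[-1,-0.002,0.001,0.01,0,0,0],[-1,-0.003,0.001,0.015,0,0,0],[-1,-0.003,0.001,0.02,0,0,0],[-1,-0.003,0.001,0.025,0,0,0],[-1,-0.003,0.001,0.029,0,0,0],[-1,-0.003,0.001,0.032,0,0,0],[-1,-0.003,0.001,0.032,0,0,0],[-1,-0.003,0.001,0.032,0,0,0],[-1,-0.003,0.001,0.032,0,0,0]]

```text
time: 10.22
tool_pos: [435.6, -343.4, 92.2]
ee_rot: [[0.98, 0.199, 0.0], [0.199, -0.98, -0.0], [0.0, 0.0, -1.0]]
ft_force: [-0.0, -0.1, -1.3]
width: 17.8
gripper_force: 50.0
```

```bash
python3 - <<'E'
from h import *
s=arm.get_state(); print(s['tool_pos'],s['qd'].round(2))
goto(Rdown(-78.54),[436.5,-343.2,64.6])
E
```

```text
[ 435.64641889 -343.3713677    92.23698348] [ 0.02 -0.1  -0.15  0.03 -0.    0.08]
shift [0.0009, -0.0, 0.0276] rot [0.0002, -0.0001, 0.0003]
```

send_rows:
  steps:
    - [[-1,0,0,0.004,0,0,0],[-1,0.001,0,0.008,0,0,0],[-1,0.001,0,0.012,0,0,0],[-1,0.001,0,0.016,0,0,0],[-1,0.001,0,0.02,0,0,0],[-1,0.001,0,0.023,0,0,0],[-1,0.001,0,0.026,0,0,0],[-1,0.001,0,0.0275,0,0,0],[-1,0.001,0,0.0275,0,0,0],[-1,0.001,0,0.0275,0,0,0]]

```text
time: 11.05
tool_pos: [436.5, -343.1, 64.5]
ee_rot: [[0.98, 0.199, -0.0], [0.199, -0.98, 0.0], [0.0, -0.0, -1.0]]
ft_force: [-0.3, -0.4, -1.1]
width: 17.7
gripper_force: 50.0
```

send_rows:
  steps:
    - [[-1,0.002,0,0,0,0,0],[-1,0.005,0,0.0005,0,0,0],[-1,0.009,0,0.001,0,0,0],[-1,0.013,0,0.001,0,0,0],[-1,0.017,0,0.001,0,0,0],[-1,0.021,0,0.001,0,0,0],[-1,0.025,0,0.001,0,0,0],[-1,0.029,0,0.001,0,0,0],[-1,0.033,0,0.001,0,0,0],[-1,0.037,0,0.001,0,0,0]]

```text
time: 11.88
tool_pos: [473.2, -335.6, 63.5]
ee_rot: [[0.98, 0.199, -0.0], [0.199, -0.98, -0.0], [-0.0, 0.0, -1.0]]
ft_force: [-0.5, 0.6, -1.2]
width: 17.7
gripper_force: 50.0
```

send_rows:
  steps:
    - [[-1,0.004,0,0,0,0,0],[-1,0.008,0,0,0,0,0],[-1,0.012,0,0,0,0,0],[-1,0.016,0,0,0,0,0],[-1,0.02,0,0,0,0,0],[-1,0.024,0,0,0,0,0],[-1,0.028,0,0,0,0,0],[-1,0.032,0,0,0,0,0],[-1,0.035,0,0,0,0,0],[-1,0.035,0,0,0,0,0]]

```text
time: 12.72
tool_pos: [507.6, -328.6, 63.5]
ee_rot: [[0.98, 0.199, 0.0], [0.199, -0.98, 0.0], [0.0, -0.0, -1.0]]
ft_force: [0.1, -0.6, -0.6]
width: 17.6
gripper_force: 50.0
```

```bash
cat > chk.py <<'E'
from sticks import *
import sys
c0=np.radians(11.46); T=np.array([480.6,-334.3]); Rt=np.array([[np.cos(c0),np.sin(c0)],[-np.sin(c0),np.cos(c0)]])
def chk(cam,z=12,fn=None,area=60):
    f=grab(cam,fn)
    for o in sticks(f,z,area): print(cam,'xy',(Rt@(o[0]-T)).round(1),'ang',round(o[1]-11.46,1),'L',o[2].round(),'w',o[3].round(1))
for a in sys.argv[1:]:
    cam,_,fn=a.partition(':'); chk(cam,fn=fn or None)
s=arm.get_state(); print(s['time'],s['tool_pos'].round(1),'tine tray x',(Rt@(s['tool_pos'][:2]-T)).round(1)+[45,0],'tip z',round(s['tool_pos'][2]-48.6,1))
E
python3 chk.py top scene wrist:wrist5.png
```

```text
top xy [33.5 30.4] ang -0.6 L 83.0 w 13.9
top xy [15.7 64. ] ang -0.1 L 127.0 w 17.7
scene xy [ 13.2 -27.1] ang 2.5 L 176.0 w 30.7
scene xy [ 4.4 67.6] ang 0.0 L 146.0 w 12.5
scene xy [-2.4 34.2] ang 0.2 L 144.0 w 9.9
scene xy [  1.5 -68.4] ang 0.3 L 149.0 w 13.8
wrist xy [42.9  4.9] ang -92.7 L 283.0 w 124.8
wrist xy [  52.8 -131.8] ang 63.0 L 12.0 w 10.7
wrist xy [-60.  -33.7] ang 4.8 L 59.0 w 7.0
wrist xy [-62.5  34.5] ang -3.1 L 54.0 w 4.4
wrist xy [-119.5  -10.9] ang -87.1 L 172.0 w 29.7
12.8667 [ 507.  -328.8   63.5] tine tray x [72.   0.2] tip z 14.9
```

View pics/wrist5.png

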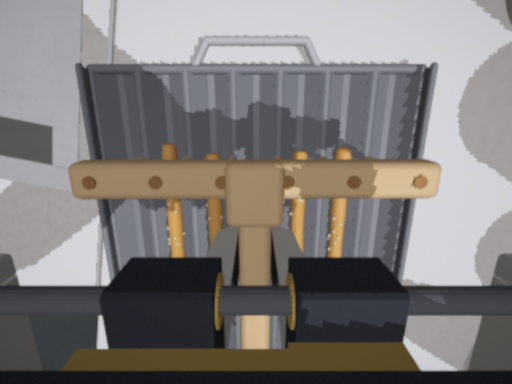

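The wrist picture shows all four sticks parallel to the flutes (u≈172, 214, 299 and 340), and the scene camera gives angles near 0. I'll comb gently back over the other half to make sure, then lift and look.

send_rows:
  steps:
    - [[-1,-0.004,0,0,0,0,0],[-1,-0.012,0,0,0,0,0],[-1,-0.022,0,0,0,0,0],[-1,-0.032,0,0,0,0,0],[-1,-0.042,0,0,0,0,0],[-1,-0.052,0,0,0,0,0],[-1,-0.062,0,0,0,0,0],[-1,-0.07,0,0,0,0,0],[-1,-0.075,0,0,0,0,0],[-1,-0.08,0,0,0,0,0]]

```text
time: 13.7
tool_pos: [428.1, -344.9, 63.6]
ee_rot: [[0.98, 0.199, 0.0], [0.199, -0.98, -0.0], [0.0, 0.0, -1.0]]
ft_force: [-0.2, -0.3, -0.8]
width: 17.7
gripper_force: 50.0
```

send_rows:
  steps:
    - [[-1,-0.005,0,0,0,0,0],[-1,-0.01,0,0,0,0,0],[-1,-0.016,0,0,0,0,0],[-1,-0.022,0,0,0,0,0],[-1,-0.028,0,0,0,0,0],[-1,-0.034,0,0,0,0,0],[-1,-0.04,0,0,0,0,0],[-1,-0.046,0,0,0,0,0],[-1,-0.05,0,0,0,0,0],[-1,-0.05,0,0,0,0,0]]

```text
time: 14.53
tool_pos: [379.0, -354.8, 63.5]
ee_rot: [[0.98, 0.198, -0.0], [0.198, -0.98, -0.0], [-0.0, 0.0, -1.0]]
ft_force: [0.3, 0.2, -1.3]
width: 17.4
gripper_force: 50.0
```

send_rows:
  steps:
    - [[-1,0,0,-0.005,0,0,0],[-1,0,0,-0.015,0,0,0],[-1,0,0,-0.03,0,0,0],[-1,0,0,-0.05,0,0,0],[-1,0,0,-0.075,0,0,0],[-1,0,0,-0.1,0,0,0],[-1,0,0,-0.13,0,0,0],[-1,0,0,-0.15,0,0,0],[-1,0,0,-0.15,0,0,0],[-1,0,0,-0.15,0,0,0]]

```text
time: 15.37
tool_pos: [380.1, -354.8, 215.1]
ee_rot: [[0.98, 0.199, 0.002], [0.199, -0.98, -0.002], [0.001, 0.002, -1.0]]
ft_force: [1.0, 0.5, -2.1]
width: 17.5
gripper_force: 50.0
```

```bash
python3 chk.py top scene wrist:wrist6.png
```

```text
top xy [  4.5 -54.4] ang -0.9 L 151.0 w 59.2
top xy [ 0.4 30.1] ang 0.1 L 149.0 w 17.3
top xy [ 8.3 63.9] ang -0.1 L 149.0 w 18.3
scene xy [ 6.7 67.9] ang -0.3 L 150.0 w 12.5
scene xy [ -3.3 -78.7] ang -0.2 L 179.0 w 19.9
scene xy [-0.2 33.7] ang -0.3 L 149.0 w 12.7
scene xy [ -7.3 -34.9] ang -0.0 L 135.0 w 12.5
wrist xy [ 7.9 66.5] ang 0.0 L 148.0 w 12.8
wrist xy [  5.5 -68.6] ang 0.0 L 149.0 w 12.7
wrist xy [  2.7 -35.2] ang 0.0 L 148.0 w 12.5
wrist xy [ 1.1 33. ] ang -0.2 L 147.0 w 12.2
15.5167 [ 379.5 -354.3  212.4] tine tray x [-58.1   0.5] tip z 163.8
```

View pics/wrist6.png

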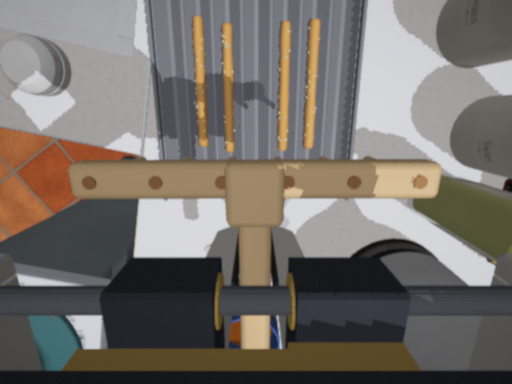

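The wrist picture shows all four sticks lying straight in their flutes at (201,80), (229,87), (285,86) and (312,84). Their angles are within 0.3° and their middles are at y ≈ ±34 and ±68. The rake goes back next.

```bash
python3 - <<'E'
from h import *
goto(Rdown(-79.8),[598.5,355.3,212])
E
```

```text
shift [0.3559, -0.6518, 0.001] rot [-0.0014, 0.0009, 0.0224]
```

send_rows:
  steps:
    - [[-1,0.356,-0.652,0,0,0,0.022],[-1,0.356,-0.652,0,0,0,0.022],[-1,0.356,-0.652,0,0,0,0.022],[-1,0.356,-0.652,0,0,0,0.022],[-1,0.356,-0.652,0,0,0,0.022],[-1,0.356,-0.652,0,0,0,0.022],[-1,0.356,-0.652,0,0,0,0.022],[-1,0.356,-0.652,0,0,0,0.022],[-1,0.356,-0.652,0,0,0,0.022],[-1,0.356,-0.652,0,0,0,0.022]]

```text
time: 16.35
tool_pos: [502.3, 45.7, 212.5]
ee_rot: [[0.984, 0.178, -0.001], [0.178, -0.984, -0.0], [-0.001, -0.0, -1.0]]
ft_force: [1.2, -1.4, -1.7]
width: 17.7
gripper_force: 50.0
```

```bash
python3 - <<'E'
from h import *
goto(Rdown(-79.8),[598.5,355.3,150])
E
```

```text
shift [0.1497, -0.2876, 0.0624] rot [-0.0001, 0.0012, 0.0005]
```

send_rows:
  steps:
    - [[-1,0.15,-0.288,0,0,0,0],[-1,0.15,-0.288,0,0,0,0],[-1,0.15,-0.288,0,0,0,0],[-1,0.15,-0.288,0,0,0,0],[-1,0.15,-0.288,0,0,0,0],[-1,0.15,-0.288,0,0,0,0],[-1,0.15,-0.288,0,0,0,0],[-1,0.15,-0.288,0,0,0,0],[-1,0.15,-0.288,0.03,0,0,0],[-1,0.15,-0.288,0.06,0,0,0]]

```text
time: 17.18
tool_pos: [599.3, 355.6, 152.2]
ee_rot: [[0.984, 0.179, 0.0], [0.179, -0.984, 0.0], [0.0, -0.0, -1.0]]
ft_force: [0.5, 0.4, -2.9]
width: 17.7
gripper_force: 50.0
```

send_rows:
  steps:
    - [[-1,0,0,0.01,0,0,0],[-1,0,0,0.02,0,0,0],[-1,0,0,0.03,0,0,0],[-1,0,0,0.035,0,0,0],[-1,0,0,0.035,0,0,0],[-1,0,0,0.035,0,0,0],[-1,0,0,0.035,0,0,0],[-1,0,0,0.035,0,0,0]]

```text
time: 17.85
tool_pos: [599.5, 353.6, 119.6]
ee_rot: [[0.984, 0.177, 0.001], [0.177, -0.984, 0.001], [0.001, -0.0, -1.0]]
ft_force: [-0.1, 0.4, -0.9]
width: 17.4
gripper_force: 50.0
```

```bash
python3 - <<'E'
from h import *
print(tool()[1]); goto(Rdown(-79.8),[598.5,355.3,50])
E
```

```text
[599.5065863  353.60563223 119.64461035]
shift [-0.0008, -0.0018, 0.0696] rot [-0.0005, -0.0014, 0.0001]
```

send_rows:
  steps:
    - [[-1,0,-0.001,0.01,0,0,0],[-1,0,-0.001,0.02,0,0,0],[-1,0,-0.001,0.03,0,0,0],[-1,0,-0.001,0.04,0,0,0],[-1,0,-0.001,0.048,0,0,0],[-1,0,-0.001,0.055,0,0,0],[-1,0,-0.001,0.06,0,0,0],[-1,0,-0.001,0.064,0,0,0],[-1,0,-0.001,0.066,0,0,0],[-1,0,-0.001,0.066,0,0,0]]

```text
time: 18.68
tool_pos: [598.9, 354.5, 52.2]
ee_rot: [[0.984, 0.177, -0.0], [0.177, -0.984, -0.0], [-0.0, 0.0, -1.0]]
ft_force: [0.4, -0.7, -1.4]
width: 18.0
gripper_force: 50.0
```

```bash
python3 - <<'E'
from h import *
print(tool()[1],arm.get_state()['ft_force']); goto(Rdown(-79.8),[598.5,355.3,49])
E
```

```text
[598.93040605 354.47588266  52.15603666] [ 0.44815599 -0.67998995 -1.41156866]
shift [-0.0003, -0.0009, 0.0032] rot [0.0001, 0.0003, 0.0003]
```

Now down the last 3 mm, checking the force.

send_rows:
  steps:
    - [[-1,0,0,0.001,0,0,0],[-1,0,0,0.002,0,0,0],[-1,0,0,0.003,0,0,0],[-1,0,0,0.0033,0,0,0],[-1,0,0,0.0033,0,0,0],[-1,0,0,0.0033,0,0,0]]

```text
time: 19.18
tool_pos: [599.0, 354.6, 49.3]
ee_rot: [[0.984, 0.177, 0.0], [0.177, -0.984, 0.0], [0.0, -0.0, -1.0]]
ft_force: [-0.3, -0.6, -1.2]
width: 17.6
gripper_force: 50.0
```

send_rows:
  steps:
    - [[-0.5,0,0,0,0,0,0],[-0.3,0,0,0,0,0,0],[0,0,0,0,0,0,0],[0.3,0,0,0,0,0,0],[0.5,0,0,0,0,0,0],[0.5,0,0,0,0,0,0],[0.5,0,0,0,0,0,0],[0.5,0,0,0,0,0,0],[0.5,0,0,0,0,0,0],[0.5,0,0,0,0,0,0]]

```text
time: 20.02
tool_pos: [599.0, 354.5, 49.2]
ee_rot: [[0.984, 0.177, -0.0], [0.177, -0.984, -0.0], [-0.0, 0.0, -1.0]]
ft_force: [-0.3, 0.4, 0.0]
width: 69.4
gripper_force: 0.0
```

Released within a millimetre of the surface. Next, straight up and clear, then a check.

send_rows:
  steps:
    - [[0.5,0,0,-0.02,0,0,0],[0.5,0,0,-0.05,0,0,0],[0.5,0,0,-0.09,0,0,0],[0.5,0,0,-0.13,0,0,0],[0.5,-0.03,0,-0.17,0,0,0],[0.5,-0.06,0,-0.2,0,0,0],[0.5,-0.087,0,-0.2,0,0,0],[0.5,-0.087,0,-0.2,0,0,0],[0.5,-0.087,0,-0.2,0,0,0],[0.5,-0.087,0,-0.2,0,0,0]]

```text
time: 20.85
tool_pos: [513.5, 339.1, 248.8]
ee_rot: [[0.984, 0.178, -0.0], [0.178, -0.984, -0.0], [-0.0, 0.0, -1.0]]
ft_force: [0.0, 0.2, -0.6]
width: 69.6
gripper_force: 0.0
```

```bash
python3 - <<'E'
from h import *
f=grab('wrist','wrist7.png'); np.savez('w2.npz',**f); print(tool()[1])
E
python3 rk.py; python3 chk.py top scene
```

```text
[513.77294629 339.06123974 248.27022944]
[(5, [168, 52, 173, 161, 5384])]
handle yaw 10.511741 through 539.92975 343.49115 width 16.31026302764145 (95, np.int64(248), np.int64(261)) (199, np.int64(249), np.int64(261))
handle end 212 [470.6 330.8  78. ]
bar yaw-90 -79.85263
bar ends [array([624.94304006, 457.47743318]), array([658.89906624, 267.7579275 ])] 192.73427964338285 mid [641.92105315 362.61768034] barwidth 19.0
bowl ((489.8601379394531, 335.7389831542969), 68.47589111328125) ((489.99151611328125, 335.9372863769531), (134.75747680664062, 136.82850646972656), 4.59069299697876)
top xy [  4.7 -71.8] ang 0.2 L 150.0 w 18.7
top xy [  1.6 -38.4] ang 0.1 L 149.0 w 18.1
top xy [ 0.4 29.9] ang 0.3 L 149.0 w 18.4
top xy [ 8.3 63.8] ang 0.0 L 149.0 w 17.8
scene xy [ 6.7 67.5] ang -0.1 L 150.0 w 12.7
scene xy [-0.1 33.4] ang -0.1 L 149.0 w 11.6
scene xy [ -0.4 -34.7] ang 0.1 L 149.0 w 12.5
scene xy [  3.8 -68.7] ang 0.2 L 153.0 w 12.7
21.0 [513.9 339.  248. ] tine tray x [211.4 653.3] tip z 199.4
```

View pics/wrist7.png

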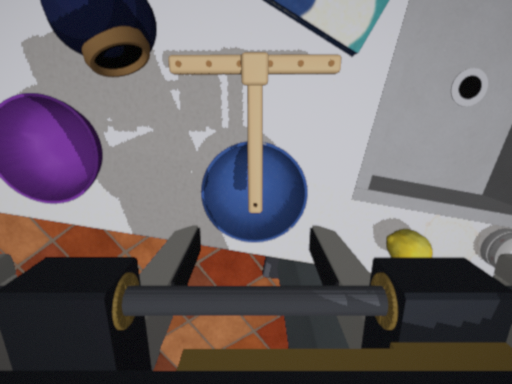

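The picture shows the rake back in place, with its head at (255,64) and its handle resting on the bowl rim at (254,190). It is within a millimetre of where it started, and the bowl has not moved.

```bash
python3 -c "
from workcell import arm
print(arm.finish_job())"
```

```text
the job is handed in; nothing more can be done
None
```

The job is handed in at about 21 s: all four sticks lie in their own flutes, within about 0.3° by camera, the rake is back within about 1 mm of its start with its handle on the bowl's rim, and the bowl has not moved; I did not measure the lemon and timer again, but nothing went near them.

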